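# Preset the quick-action vice with a flat setting gauge

### The job

Set the opening of the vice with the thinner of the two flat steel gauges in the wooden rack: lower its blade between the jaws, around the middle of their length, until its collar sits flat on top of both jaws, and with it standing there slide the moving jaw up until the blade is snug between the jaws, then throw the locking lever fully over. Finally draw the gauge out without shifting the jaw and hang it back upright, collar down on the rack, in the slot it came from. Leave the other gauge and the things around undisturbed.

Things in the scene. Friction and masses are not known exactly. Their poses are not given: they have to be found in the camera images.
- vise: Grey machine vice fixed to the bench, 250 by 120 mm. Origin on the bench under the middle of the fixed jaw's face; x is the way the moving jaw closes, z up. Fixed jaw from x 0 to +58 mm, moving jaw on the -x side; both 100 mm wide (y -50 to +50 mm), tops 55 mm above the bench. Bed rails 22 mm above the bench, so the gap is 33 mm deep. A foot at the +y side carries the locking lever.
- vise_gap (a point): Point on the vice at the middle of the top edge of the fixed jaw's face, 55 mm above the bench; axes as vise. The gap between the jaws extends from here towards -x by the jaw opening.
- jaw (a joint): Opening of the vice in m: 0 = jaws shut, at most 0.045. It is pushed by hand (about 8 N of friction) and stays where it is left.
- jaw_lug (a point): Middle of the back (-x) face of the push lug on the moving jaw: an upright plate 10 mm thick (x), 50 mm wide (y), rising from the jaw's top (55 mm) to 76 mm above the bench; this point is 66 mm above the bench, 70 mm behind the moving jaw's face, and moves with the jaw. Axes as vise.
- lock (a joint): Locking lever, rad: 0 = leaning back to the vice's -x side (unlocked), 1.0 = leaning fully forward to +x (locked). It stays where it is left.
- lock_tip (a point): Centre of the lever's black ball, 26 mm in diameter, on a rod 70 mm long. The lever pivots about the vice's y axis at x -20 mm, y +105 mm, z 34 mm in the frame of vise; the ball's centre is 95 mm above the bench when unlocked or locked and 104 mm upright.
- thin_gauge: The thinner gauge: a flat steel bar 10 mm thick (its x) and 32 mm wide (its y) that passes through a dark collar plate 40 mm (x) by 48 mm (y) by 8 mm thick. Origin at the centre of the collar's underside, z up; the blade reaches 30 mm below it, the collar's top is 8 mm and the bar's top end (the handle) 60 mm above it. 0.3 kg.
- thick_gauge: The other gauge, alike but with a bar 20 mm thick; origin and axes the same. It stays in the rack.
- rack: Wooden rack fixed to the bench, 100 mm (x) by 190 mm (y) by 50 mm high, origin at the centre of its underside. Two slots, each 27 mm (x) by 43 mm (y), are centred at x 0, y -45 and +45 mm; a gauge hangs in each by its collar. Which gauge is in which slot varies.
- rack_top (a point): Centre of the rack's top face, 50 mm above the bench; axes as rack.
- spray_can: Bystander: standing can, 60 mm in diameter, 170 mm high; origin at the centre of its underside.
- jar: Bystander: glass jar with a steel cap, 64 mm in diameter, 75 mm high; origin at the centre of its underside.
- driver: Bystander: screwdriver with a black handle lying on the bench, about 200 mm long; its x runs from handle to tip.
Not all that is in view belongs to the job. Of the things like the rack, leave any that is green, purple or red; of the rest the larger one is meant.

How it is judged (in metres and radians):
On the way, in this order (a step that is already met when the one before it is completed fails the run):
1. the thin gauge's blade is between the jaws, down to its collar on the jaw tops, within 30 mm of the middle of the jaws (z of thin_gauge in the frame of vise_gap between -0.003 and 0.0025 m and y of thin_gauge in the frame of vise_gap between -0.03 and 0.03 m and x of thin_gauge in the frame of vise_gap between -0.02 and 0 m and angle between thin_gauge's own z axis and vertical below 0.08 rad), for 0.2 s.
2. the moving jaw is closed on the blade (opening 8 to 12 mm) with the gauge still fully down (all of step 1 and value of joint jaw between 0.008 and 0.012 m), for 0.2 s.
3. the lever is locked with the gauge still fully down and the jaw closed on it (all of step 2 and value of joint lock above 0.85 rad), for 0.2 s.
At the end, for the whole second after the job is handed in: The thin gauge hangs at rest in the free slot of the rack, upright within 0.08 rad, its collar down on the rack's top within 3 mm; the vice's opening is still 8 to 12 mm and the lever is beyond 0.85 rad (z of thin_gauge in the frame of rack_top between -0.003 and 0.003 m and x of thin_gauge in the frame of rack_top between -0.02 and 0.02 m and y of thin_gauge in the frame of rack_top between -0.08 and 0.08 m and angle between thin_gauge's own z axis and vertical below 0.08 rad and linear speed of thin_gauge below 0.02 m/s and value of joint jaw between 0.008 and 0.012 m and value of joint lock above 0.85 rad); the robot touches nothing.
It fails at once if the thick gauge is disturbed (moved more than 25 mm) (distance of thick_gauge from where it was at the start of the episode above 0.025 m).
It fails at once if the spray can is disturbed (moved more than 25 mm) (distance of spray_can from where it was at the start of the episode above 0.025 m).
It fails at once if the jar is disturbed (moved more than 25 mm) (distance of jar from where it was at the start of the episode above 0.025 m).
It fails at once if the screwdriver is disturbed (moved more than 25 mm) (distance of driver from where it was at the start of the episode above 0.025 m).
It also fails if it takes over 72 s, if anything falls off the work surface, if the arm or the gripper's body presses on something with over 40 N, if the wrist force passes 120 N, or if a joint passes its speed limit or range.

### The arm

A 6-joint arm with a two-finger parallel gripper is mounted at the origin on the work surface. World frame = base frame: x ahead of the robot, y to its left, z up, the work surface at z = 0. Lengths are in mm, angles in degrees, forces in N, time in s.
With the tool pointing down it reaches from about 300 to 850 mm from the base axis. Payload 4.2 kg.
Tool frame: the origin (TCP) lies midway between the tips of the shut fingers; the grasp point (between the pads) lies 19 mm behind it (env.hold_point_z is the z of the grasp point in the tool frame, in mm); z points along the fingers, y is the direction in which the jaws open and shut (so a half turn about z gives the same grasp; the last joint's range is limited). The gripper opens to 91 mm and grips with 3 to 60 N. Pads are 32 mm wide; open, the fingers measure 118 mm over their backs; the gripper's body (76 mm by 178 mm) begins 60 mm behind the grasp point.
Start: joints at [65.604, 18.312, 89.639, -0, 72.044, -1.146], TCP at [226.987, 528.318, 213.976] pointing down, gripper open.
Joint ranges: [-177.97, 177.97], [-48.28, 115.42], [12.27, 149.76], [-77.06, 257.06], [2.81, 150.46], [-146.56, 146.56]. Speed limits (degrees/s): [147.25, 147.25, 180, 180, 180, 180].

### API

Orientations are given as [roll, pitch, yaw] about the fixed x, y, z axes, in that order (R = Rz(yaw) Ry(pitch) Rx(roll)).
In Python, from workcell import env, grab_frame, camera_params, spotter gives the robot as it stands. The module is installed in compiled form; this text tells all that it offers.
- The arm moves only by the shell command python3 -m jog 'ROWS' [FORCE]. ROWS is text: rows parted by semicolons, each of 7 numbers parted by spaces: the turn, a rotation vector about the world's x, y, z in units of 5 degrees (1.0 is 5 degrees), then the shift along the world's x, y, z in units of 25 mm (1.0 is 25 mm), then the opening, from 0 (shut) to 1 (fully open). A call has 1 to 5 rows; each row is the pose to reach, as a shift and turn from the pose commanded when the call began; what a row does not reach only later rows make up. A row lasts 1/8 s, in which the tool goes at most 62.5 mm and 10.7 degrees, less where a joint would pass 70% of its speed; a pose out of reach is approached as far as the arm can. A call with a gripper value outside its range is refused whole. The fingers move at their own pace and stop on an object; FORCE is the grip in N (left out, the last holds). Time passes only in rows, so rows that repeat a pose let the fingers close. It gives the time, the measured TCP pose, the force and the opening at its end, in the units of the state.
- env.state(): the state, without advancing time (a new reading comes with each control period).
- grab_frame(name): name is "scene" or "top" or "wrist"; returns the picture (480x640x3 uint8, red, green, blue); there is no depth.
- camera_params(name): a dict with "K" (3x3 intrinsics, pixels), "rvec" (rotation vector, rad) and "tvec" (3), from world to camera coordinates, as OpenCV has them. Camera axes: x right, y down, z forward; pixel columns grow to the right and rows downward; lengths in mm; the calibration is good to about 2 mm. A picture is of the moment at which its call begins: read the wrist's pose just before it. camera_params takes no time and is no camera call; for the wrist camera it gives the pose at the moment of the call.
- env.job_done(): hands the job in, once; it reports no verdict.
Trained networks look in the newest picture that a camera, given by its name, has taken for a name from the list of things; names that differ only in an ending like _2 or _b are one class to them, and where a whole thing is asked for, a point or a joint stands for the part that bears it (a point fixed in the world has none). Each returns a list of dicts, best first, with "conf" (0 to 1); they miss things now and then, are a little off and sometimes report something else, mostly with a low value. They report only what shows in the picture. A call takes as long as a camera call. They do not tell look-alikes from the thing itself.
- spotter.look_for(query, camera): "box" ([left, top, width, height] in pixels, round what is visible of it).
- spotter.trace(query, camera): "region" (480x640 bool, what is visible of it) and "box" ([left, top, width, height] in pixels, round what is visible of it).
The state is a dict: "time_s": time; "qpos": joint angles; "qvel": joint speeds; "effort": joint torques, N m; "ee_pos": TCP position; "ee_rot": TCP orientation; "force": force on the tool from outside, world axes, zero at the start; "torque": the same for the moment, N m; "gripper_width": finger opening in mm.
Only numpy, scipy, OpenCV 4.12 (cv2) and the standard library are available. Lean on these libraries where they do the work, as an engineer would, in place of code of your own. Each camera call takes 0.05 s, during which the arm holds its last target. There are 200 camera calls.

## Working session

There is one attempt and no reset: what is moved stays moved. The work goes in short steps, Python scripts to look and compute and a shell command to move; the robot and the scene stay as the last step left them, time stands still between calls to the robot, and variables do not carry over. Pictures are saved under pics/ and viewed, about 8 in all and at most 12, crops included, and the job is handed in when it is done.

```bash
mkdir -p pics; cat > h.py <<'E'
from workcell import env, grab_frame, camera_params, spotter
import numpy as np, cv2
def P(c):
    p=camera_params(c);K=np.array(p["K"],float);R=cv2.Rodrigues(np.array(p["rvec"],float))[0];t=np.array(p["tvec"],float).ravel();return K,R,t
def ray(c,u,v,z,p=None):
    K,R,t=p or P(c);d=R.T@np.linalg.inv(K)@np.array([u,v,1.]);o=-R.T@t
    return o+d*(z-o[2])/d[2]
def proj(X,p):
    K,R,t=p;q=(K@(R@np.atleast_2d(np.array(X,float)).T+t[:,None])).T;return q[:,:2]/q[:,2:]
def save(n,im): cv2.imwrite(f"pics/{n}.png",im[:,:,::-1])
E
python3 - <<'E'
from h import *
for c in("top","scene"):
    im=grab_frame(c);save(c+"0",im)
    for q in("vise","jaw_lug","lock_tip","thin_gauge","thick_gauge","rack","spray_can","jar","driver"):
        for r in spotter.look_for(q,c)[:3]:
            if r["conf"]>.25: print(c,q,round(r["conf"],2),np.round(r["box"]))
s=env.state();print(s)
E
```

```text
top vise 0.68 [152. 175.  82.  95.]
top jaw_lug 0.92 [183. 216.  41.  30.]
top lock_tip 0.46 [150. 217.  12.   9.]
top thin_gauge 0.69 [322. 204.  25.  20.]
top thick_gauge 0.83 [359. 214.  23.  20.]
top rack 0.95 [267. 127.  60.  46.]
top rack 0.76 [348. 289.  56.  32.]
top rack 0.62 [316. 192.  79.  54.]
top spray_can 0.92 [206. 121.  34.  35.]
top jar 0.62 [340. 155.  26.  29.]
top driver 0.87 [254. 302.  74.  14.]
scene vise 0.74 [478. 327.  24.  30.]
scene vise 0.62 [375. 282. 128. 115.]
scene jaw_lug 0.6 [408. 293.  61.  57.]
scene jaw_lug 0.29 [237. 209.  78.  78.]
scene lock_tip 0.76 [478. 330.  23.  34.]
scene thin_gauge 0.71 [278. 227.  19.  35.]
scene thick_gauge 0.77 [256. 205.  24.  29.]
scene rack 0.86 [211. 120.  48.  54.]
scene rack 0.83 [459. 215. 103.  84.]
scene rack 0.75 [240. 207.  85.  82.]
scene spray_can 0.63 [333. 343.  40.  74.]
scene jar 0.88 [218. 259.  36.  41.]
scene driver 0.63 [355. 200.  52.  33.]
{'time_s': 1.0, 'qpos': array([ 6.56048518e+01,  1.83113040e+01,  8.96370277e+01, -4.48166102e-04,
        7.20447607e+01, -1.14464760e+00]), 'qvel': array([ 0.12162457,  0.11444313,  0.00756512,  0.07197281, -0.00363999,
       -0.05444592]), 'effort': array([ 2.08218960e-03, -4.12366426e+01, -2.32235491e+01,  7.28692696e-02,
        3.73148045e-02, -5.18671186e-06]), 'ee_pos': array([226.98380149, 528.33281259, 213.99529582]), 'ee_rot': array([1.79993102e+02, 5.64262028e-04, 1.56749638e+02]), 'force': array([-0.65696876,  0.59648157,  0.97616905]), 'torque': array([-0.00525161,  0.02812045,  0.01647041]), 'gripper_width': 91.12660341018105}
```

```bash
python3 - <<'E'
from h import *
t=cv2.imread("pics/top0.png");s=cv2.imread("pics/scene0.png")
a=cv2.resize(t[110:340,130:430],(800,613),interpolation=3)[:600];cv2.imwrite("pics/tc.png",a)
cv2.imwrite("pics/s0.png",s)
E
```

```text
(no output)
```

View pics/tc.png

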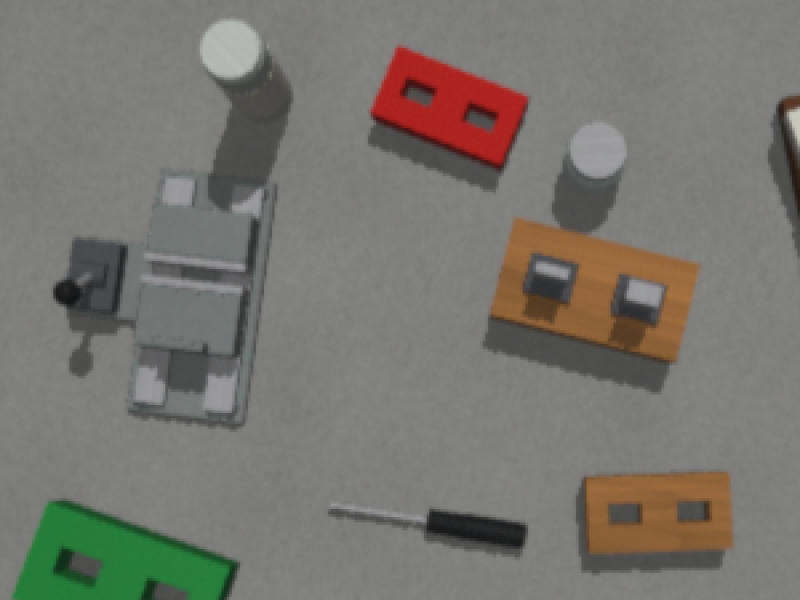

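View pics/s0.png

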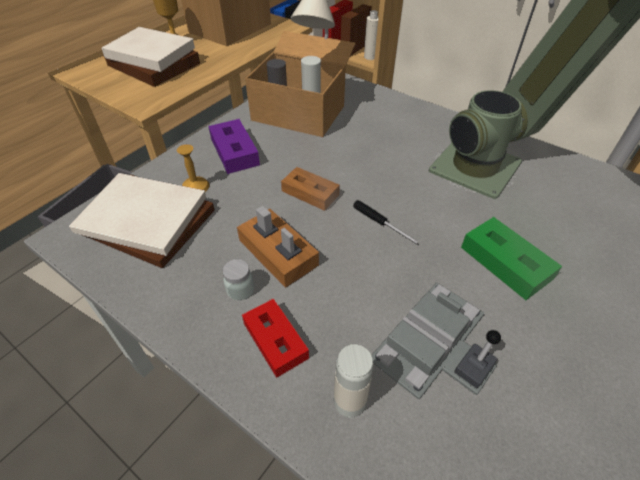

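The top crop shows the vice on the left (-x side towards the bottom, lever ball at 67,291). The occupied brown rack is at (595,290), with the thin gauge in its left slot (552,275) and the thick one on the right. The red, green, purple and empty smaller racks are decoys.

```bash
python3 - <<'E'
from h import *
f=lambda x,y,z:np.round(ray("top",130+x/2.6667,110+y/2.6667,z),0)
print("rack top corners",[f(*c,50) for c in((515,220),(698,263),(678,355),(490,315))])
print("thin top",f(553,268,110),"thick",f(643,295,110))
print("fixed jaw face edge",f(146,254,55),f(243,269,55)," moving",f(140,280,55),f(242,290,55))
print("base corners",f(162,170,5),f(275,183,5),f(243,423,5),f(128,410,5))
print("ball",f(67,291,95)," can",f(232,50,170),"jar",f(598,150,75))
K,R,t=P("wrist");print(K,"cam",-R.T@t,R)
E
```

```text
rack top corners [array([ 664., -175.,   50.]), array([ 625., -357.,   50.]), array([ 533., -338.,   50.]), array([ 569., -152.,   50.])]
thin top [ 609. -212.  110.] thick [ 585. -297.  110.]
fixed jaw face edge [622. 187.  55.] [609.  91.  55.]  moving [596. 192.  55.] [589.  92.  55.]
base corners [716. 189.   5.] [705.  72.   5.] [458.  96.   5.] [469. 213.   5.]
ball [580. 250.  95.]  can [795.  85. 170.] jar [ 730. -255.   75.]
[[342.81819059   0.         316.65644309]
 [  0.         342.81819059 247.71369391]
 [  0.           0.           1.        ]] cam [164.85059979 555.08900221 384.85349189] [[ 3.94544588e-01  9.18876752e-01  2.88473227e-04]
 [ 8.91151046e-01 -3.82716307e-01  2.43676102e-01]
 [ 2.24018708e-01 -9.58840140e-02 -9.69856626e-01]]
```

```bash
python3 -m jog '0 0 -1.6 1.6 -1.7 0 1;0 0 -3.2 3.2 -3.4 0 1;0 0 -4.8 4.8 -5.1 0 1;0 0 -6.4 6.4 -6.8 0 1;0 0 -8 8 -8.5 0 1'; python3 -m jog '0 0 -1.6 1.7 -1.7 0 1;0 0 -3.2 3.4 -3.4 0 1;0 0 -4.8 5.1 -5.1 0 1;0 0 -6.5 6.9 -7 0 1;0 0 -6.5 6.9 -7 0 1'
python3 - <<'E'
from h import *
import pickle
p=P("wrist");im=grab_frame("wrist");save("w1",im);pickle.dump(p,open("w1.p","wb"))
for q in("vise","jaw_lug","lock_tip"):
    for r in spotter.look_for(q,"wrist")[:2]: print(q,round(r["conf"],2),np.round(r["box"]))
s=env.state();print(s["time_s"],s["ee_pos"],s["ee_rot"])
E
```

```text
time_s: 1.62
ee_pos: [428.2, 314.4, 214.2]
ee_rot: [180.0, -0.0, 116.5]
force: [0.4, 0.3, 0.4]
gripper_width: 91.3
time_s: 2.25
ee_pos: [601.9, 137.6, 213.3]
ee_rot: [180.0, 0.0, 84.0]
force: [-0.3, -0.0, 0.4]
gripper_width: 91.1
vise 0.88 [185.  86. 238. 189.]
jaw_lug 0.72 [235. 172.  80. 102.]
lock_tip 0.84 [258.  91.  49.  32.]
2.45 [598.57258105 141.7369761  213.94363574] [-1.79955772e+02 -1.82329470e-02  8.43370273e+01]
```

View pics/w1.png

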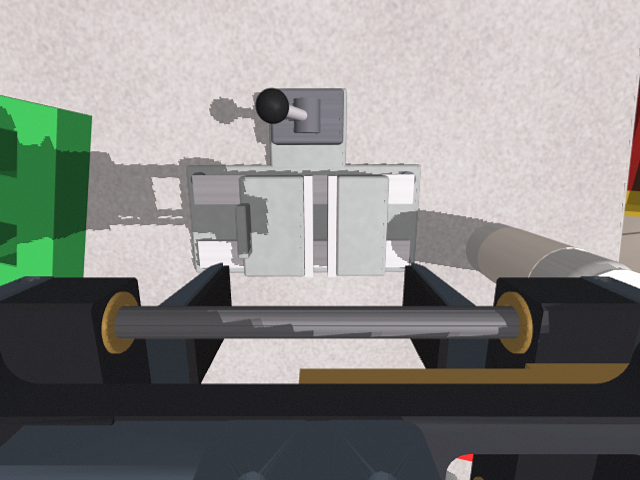

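The wrist view has the vice square in it: moving-jaw face at column ~313, fixed-jaw face at ~328 (rows 177–274), lug back at column ~236, ball at (272,105).

```bash
python3 - <<'E'
from h import *
import pickle
p=pickle.load(open("w1.p","rb"))
f=lambda x,y,z:np.round(ray("wrist",x,y,z,p),1)
im=cv2.imread("pics/w1.png",0)
for r in(190,225,260):
    print(r,im[r,298:346])
print("fixed",f(328,177,55),f(328,273,55),"moving",f(313,177,55),f(313,275,55))
print("lug back",f(236,206,76),f(238,256,76),"ball",f(272,105,95))
print("base edge corners",f(420,165,5),f(188,165,5))
E
```

```text
190 [195 168 193 193 192 127 231 240 239 239 240 239 240 243 201 160 158 159
 159 158 159 158 158 160 159 160 160 159 163 105 207 240 240 238 239 240
 239 242 225 133 148 185 202 200 199 199 197 197]
225 [191 192 167 190 194 185 181 237 239 238 237 238 238 241 226 129 111 115
 116 117 115 114 116 114 115 114 114 117 112  81 227 241 239 238 238 239
 240 245 171 132 161 200 202 202 202 200 202 200]
260 [194 196 196 194 194 201 132 237 241 239 238 239 239 240 239 151 145 148
 148 148 148 149 147 147 148 148 148 149 147  98 234 241 239 239 238 239
 241 242 140 138 177 197 195 196 196 196 195 197]
fixed [619.  190.1  55. ] [609.8  95.7  55. ] moving [604.9 191.6  55. ] [594.5  95.1  55. ]
lug back [533.6 174.4  76. ] [527.9 128.1  76. ] ball [579.4 251.9  95. ]
base edge corners [720. 190.   5.] [472.  216.2   5. ]
```

```bash
python3 -m jog '0 0 -0.3 0.1 -2.4 0 1;0 0 -0.6 0.2 -4.8 0 1;0 0 -0.9 0.3 -7.2 0 1;0 0 -1.2 0.3 -9.6 0 1;0 0 -1.2 0.3 -12 0 1'; python3 -m jog '0 0 0 0 -2.1 0 1;0 0 0 0 -2.1 0 1;0 0 0 0 -2.1 0 1'
python3 - <<'E'
from h import *
import pickle
p=P("wrist");s=env.state();im=grab_frame("wrist");save("w2",im);pickle.dump(p,open("w2.p","wb"))
for q in("rack","thin_gauge","thick_gauge"):
    for r in spotter.look_for(q,"wrist")[:2]: print(q,round(r["conf"],2),np.round(r["box"]))
print(s["time_s"],s["ee_pos"],s["ee_rot"])
e=s["ee_pos"];print(proj([e,e+[0,0,-104],e+[0,0,-159]],p))
E
```

```text
time_s: 3.08
ee_pos: [606.7, -159.0, 214.5]
ee_rot: [180.0, -0.0, 78.4]
force: [0.3, -0.6, 0.8]
gripper_width: 91.2
time_s: 3.45
ee_pos: [606.9, -209.9, 214.1]
ee_rot: [-180.0, -0.0, 78.3]
force: [0.8, -0.3, -1.0]
gripper_width: 91.5
rack 0.72 [414.   0. 128. 171.]
rack 0.7 [268. 178. 104. 179.]
thin_gauge 0.7 [298. 205.  41.  60.]
thick_gauge 0.77 [299. 293.  39.  65.]
3.45 [ 606.86666868 -209.92632503  214.10927533] [-1.79984112e+02 -4.98644617e-02  7.83383411e+01]
[[315.42069749 293.93220819]
 [315.82576255 246.96891027]
 [315.94180491 233.51494277]]
```

View pics/w2.png

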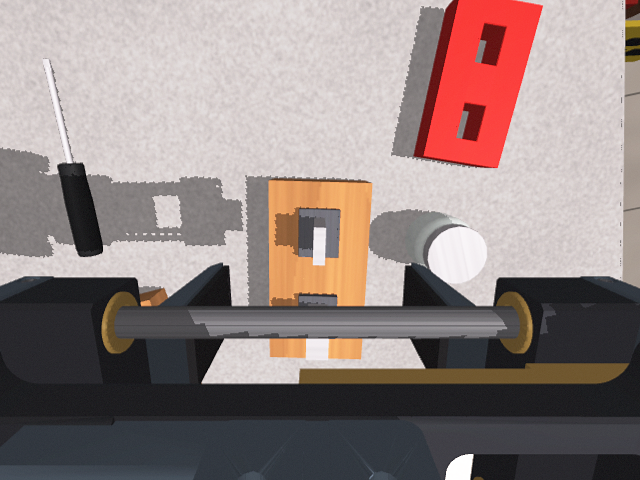

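```bash
python3 - <<'E'
from h import *
import pickle
p=pickle.load(open("w2.p","rb"))
f=lambda x,y,z:np.round(ray("wrist",x,y,z,p),1)
im=cv2.imread("pics/w2.png",0)
print("corners",f(269,181,50),f(371,182,50),f(361,357,50),f(270,355,50))
print("bar top",f(313.5,246,110),f(326.5,246,110),f(320,227,110),f(320,265,110))
print("collar far edge",f(299,209,58),f(340,209,58))
print(im[246,308:334]);print(im[220:270,320]);
for r in(270,275,285):print(r,im[r,205:235],im[r,400:432])
E
```

```text
corners [ 572.9 -151.4   50. ] [ 668.7 -172.2   50. ] [ 627.  -355.9   50. ] [ 530.1 -333.4   50. ]
bar top [ 605.1 -208.8  110. ] [ 615.7 -210.9  110. ] [ 613.6 -194.2  110. ] [ 607.1 -225.9  110. ]
collar far edge [ 596.  -182.6   58. ] [ 634.4 -190.6   58. ]
[ 71  74  69  69  58 203 242 242 240 240 239 240 240 239 240 241 246 174
 122 118 119 118 115 120 122 117]
[100 100 102 102 100 100  94 162 231 233 235 238 238 235 233 233 237 238
 239 238 237 237 239 238 240 239 240 240 240 239 236 235 234 233 232 236
 236 237 237 237 235 234 235 235 240 208 181 177 178 178]
270 [ 81  55  51  52  53  53  56  54  55  55  53  49  46  39  29  20  26  22
  21  27  19  17  19  25 113 218 222 216 216 218] [214 215 215 213 143  50  16  22  24  23  22  25  25  26  27  37  44  49
  48  54  57  53  56  56  53  56  56  54  53  56  91 225]
275 [ 54  56  56  56  57  52  48  45  45  30  26  26  24  25  24  25  22  23
  17  22  18  21  17  18  65 211 217 213 209 208] [212 210 213 223 107  27  17  21  23  22  22  22  20  23  26  23  26  23
  24  29  42  48  47  49  55  56  54  55  57  57  55  52]
285 [ 30  27  21  23  24  25  25  22  21  21  23  19  21  23  19  24  17  23
  20  24  18  19  22  21  22 125 212 219 214 210] [205 207 214 144  49  18  19  23  20  18  24  23  22  24  18  23  21  24
  22  21  19  23  26  24  24  27  25  22  31  43  48  48]
```

Fingers sit symmetrically at column 316.7 and the gauge bar at 319.2, i.e. the gauge is about 2 mm further +x. Going down to grasp.

```bash
python3 -m jog '0 0 0 0.08 0 -2 1;0 0 0 0.08 0 -4 1;0 0 0 0.08 0 -5.64 1;0 0 0 0.08 0 -5.64 0;0 0 0 0.08 0 -5.64 0' 35; python3 -m jog '0 0 0 0 0 0 0;0 0 0 0 0 0 0;0 0 0 0 0 0 0;0 0 0 0 0 0 0' ; python3 -m jog '0 0 0 0 0 1 0;0 0 0 0 0 2 0;0 0 0 0 0 3.5 0;0 0 0 0 0 5 0;0 0 0 0 0 5 0'
```

```text
time_s: 4.28
ee_pos: [610.4, -211.5, 74.8]
ee_rot: [179.8, 0.0, 78.3]
force: [-0.9, -0.5, 0.7]
gripper_width: 73.8
time_s: 4.78
ee_pos: [609.0, -211.8, 73.3]
ee_rot: [180.0, 0.0, 78.2]
force: [-0.6, -0.3, -0.2]
gripper_width: 34.1
time_s: 5.4
ee_pos: [610.7, -212.4, 201.7]
ee_rot: [179.6, 0.1, 78.2]
force: [1.0, 0.4, -0.3]
gripper_width: 0.0
```

The fingers hadn't finished closing before the lift. I'll reopen, check the gauge, and repeat with enough closing time.

```bash
python3 -m jog '0 0 0 0 0 0.5 1;0 0 0 0 0 0.5 1;0 0 0 0 0 0.5 1;0 0 0 0 0 0.5 1;0 0 0 0 0 0.5 1'
python3 -m jog '0 0 0 0 0 0 1;0 0 0 0 0 0 1;0 0 0 0 0 0 1;0 0 0 0 0 0 1'
python3 - <<'E'
from h import *
p=P("wrist");s=env.state();im=grab_frame("wrist");save("w3",im)
print(s["ee_pos"],s["ee_rot"],s["gripper_width"])
g=im[:,:,1];print(g[246,300:340]);print(g[215:285,319])
for q in("thin_gauge",):
    for r in spotter.look_for(q,"wrist")[:2]: print(q,round(r["conf"],2),np.round(r["box"]))
E
```

```text
time_s: 6.02
ee_pos: [608.8, -211.6, 210.0]
ee_rot: [-180.0, -0.0, 78.3]
force: [-0.1, 0.7, 0.2]
gripper_width: 47.7
time_s: 6.52
ee_pos: [609.0, -211.7, 210.5]
ee_rot: [180.0, -0.0, 78.2]
force: [-0.3, -0.1, -0.2]
gripper_width: 87.6
[ 609.00008683 -211.68125509  210.4995155 ] [ 1.79992456e+02 -6.99578738e-05  7.82487377e+01] 87.57359470121334
[ 72  71  72  72  70  71  73  70  71  59 202 243 241 241 241 240 241 241
 241 241 242 246 204 131 120 120 119 116 118 119 119 117 120 119 115 116
 131 180 187 185]
[118 110 101 102 100 100 101 101  98 102  97 125 230 234 235 240 238 236
 234 233 235 238 239 238 237 237 240 240 240 240 240 241 240 240 238 236
 234 233 233 235 236 237 237 238 236 235 233 235 238 231 180 167 166 167
 166 166 166 167 166 167 167 167 166 168 167 167 165 165 166 165]
thin_gauge 0.74 [296. 206.  41.  58.]
thin_gauge 0.33 [ 38.  53.  60. 206.]
```

```bash
python3 -m jog '0 0 0 0 0 -2 0.5;0 0 0 0 0 -4 0.5;0 0 0 0 0 -5.5 0.5;0 0 0 0 0 -5.5 0;0 0 0 0 0 -5.5 0' 35; python3 -m jog '0 0 0 0 0 0 0;0 0 0 0 0 0 0;0 0 0 0 0 0 0;0 0 0 0 0 0 0;0 0 0 0 0 0 0'
```

```text
time_s: 7.25
ee_pos: [610.2, -212.1, 74.6]
ee_rot: [179.8, 0.0, 78.3]
force: [0.5, 0.2, -0.4]
gripper_width: 44.1
time_s: 7.88
ee_pos: [608.9, -211.7, 73.6]
ee_rot: [180.0, 0.0, 78.3]
force: [-1.6, -0.4, 3.8]
gripper_width: 9.7
```

```bash
python3 -m jog '0 0 0 0 0 1 0;0 0 0 0 0 2 0;0 0 0 0 0 3.5 0;0 0 0 0 1 4.6 0;0 0 0 0 3 4.6 0'; python3 -m jog '0 0 0.3 0 2.4 0 0;0 0 0.6 -0.1 4.8 0 0;0 0 0.9 -0.1 7.2 0 0;0 0 1.2 -0.1 9.6 0 0;0 0 1.2 -0.1 11.2 0 0';python3 -m jog '0 0 0 0 0 0 0;0 0 0 0 0 0 0;0 0 0 0 0 0 0'
python3 - <<'E'
from h import *
import pickle
p=P("wrist");s=env.state();im=grab_frame("wrist");save("w4",im);pickle.dump((p,s["ee_pos"],s["ee_rot"]),open("w4.p","wb"))
print(s["ee_pos"],s["ee_rot"],s["gripper_width"])
g=im[:,:,1].astype(int)
for r in(180,200,220,240):
    d=np.diff(g[r]);i=np.where(abs(d[290:350])>25)[0]+290;print(r,[(k,d[k]) for k in i])
cv2.imwrite("pics/w4b.png",cv2.resize(im[150:350,220:420,::-1],(600,600),interpolation=3))
E
```

```text
time_s: 8.5
ee_pos: [610.4, -137.6, 189.8]
ee_rot: [179.7, 0.0, 78.1]
force: [0.4, 0.7, -3.0]
gripper_width: 10.0
time_s: 9.12
ee_pos: [605.8, 146.1, 186.9]
ee_rot: [-179.9, -0.0, 84.4]
force: [0.1, -0.3, -2.1]
gripper_width: 10.1
time_s: 9.5
ee_pos: [606.4, 142.0, 187.6]
ee_rot: [-180.0, 0.0, 84.2]
force: [0.3, -0.7, -2.3]
gripper_width: 10.3
[606.44714245 142.00085376 187.64825986] [-1.79972315e+02  3.11928788e-02  8.41619112e+01] 10.277774157613843
180 []
200 [(np.int64(297), np.int64(-52)), (np.int64(298), np.int64(97)), (np.int64(307), np.int64(-71)), (np.int64(323), np.int64(-58)), (np.int64(324), np.int64(141)), (np.int64(333), np.int64(-84)), (np.int64(335), np.int64(31)), (np.int64(336), np.int64(40))]
220 [(np.int64(297), np.int64(-99)), (np.int64(298), np.int64(94)), (np.int64(299), np.int64(39)), (np.int64(307), np.int64(-70)), (np.int64(308), np.int64(-57)), (np.int64(323), np.int64(-40)), (np.int64(324), np.int64(163)), (np.int64(333), np.int64(-106)), (np.int64(335), np.int64(39)), (np.int64(336), np.int64(32))]
240 []
```

View pics/w4b.png

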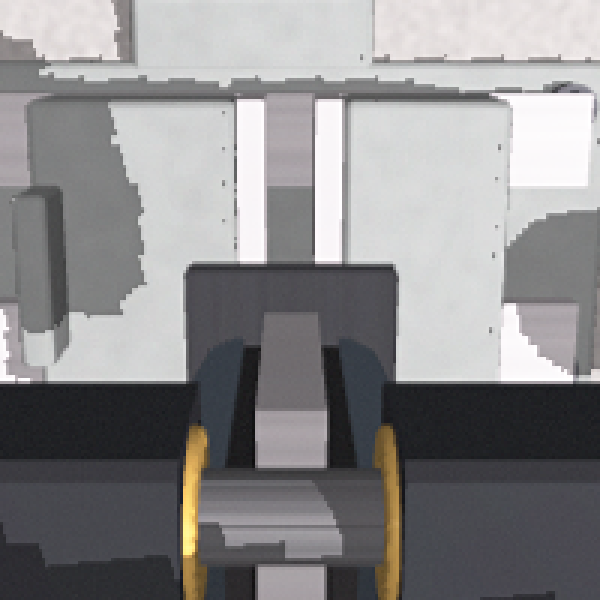

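Gap is centred at column 316.1 (308–324, about 14 mm wide), gauge at 317.3. I'll shift about −0.6 mm, then lower in stages watching force.

```bash
python3 -m jog '0 0 0 -0.025 0 -1.5 0;0 0 0 -0.025 0 -2.7 0;0 0 0 -0.025 0 -3 0;0 0 0 -0.025 0 -3 0'; python3 -m jog '0 0 0 0 0 -0.2 0;0 0 0 0 0 -0.4 0;0 0 0 0 0 -0.4 0'
```

```text
time_s: 10.05
ee_pos: [606.2, 142.8, 113.3]
ee_rot: [180.0, -0.0, 84.2]
force: [0.7, -0.1, -2.3]
gripper_width: 9.9
time_s: 10.42
ee_pos: [605.7, 143.3, 102.9]
ee_rot: [-180.0, 0.0, 84.3]
force: [1.1, -0.7, -3.0]
gripper_width: 9.7
```

```bash
python3 -m jog '0 0 0 0 0 -0.4 0;0 0 0 0 0 -0.8 0;0 0 0 0 0 -0.9 0;0 0 0 0 0 -0.9 0'
```

```text
time_s: 10.92
ee_pos: [605.7, 143.3, 80.0]
ee_rot: [-180.0, 0.0, 84.2]
force: [0.7, 0.1, -2.4]
gripper_width: 9.9
```

```bash
python3 -m jog '0 0 0 0 0 -0.04 0;0 0 0 0 0 -0.04 0';python3 -m jog '0 0 0 0 0 -0.04 0;0 0 0 0 0 -0.04 0'
```

```text
time_s: 11.18
ee_pos: [606.0, 143.3, 79.7]
ee_rot: [180.0, -0.0, 84.2]
force: [0.2, 0.1, -2.0]
gripper_width: 9.7
time_s: 11.42
ee_pos: [605.9, 143.3, 78.6]
ee_rot: [180.0, -0.0, 84.2]
force: [0.4, -0.9, -2.3]
gripper_width: 10.1
```

```bash
python3 -m jog '0 0 0 0 0 -0.04 0;0 0 0 0 0 -0.04 0';python3 -m jog '0 0 0 0 0 -0.04 0;0 0 0 0 0 -0.04 0'
```

```text
time_s: 11.68
ee_pos: [605.9, 143.3, 78.5]
ee_rot: [180.0, -0.0, 84.3]
force: [-1.8, -0.6, 4.8]
gripper_width: 9.7
time_s: 11.92
ee_pos: [605.9, 143.3, 78.5]
ee_rot: [179.9, -0.0, 84.2]
force: [-3.8, -0.9, 10.6]
gripper_width: 9.6
```

```bash
python3 -m jog '0 0 0 0 0 0 0.5;0 0 0 0 0 0.08 0.5;0 0 0 0 0 0.08 0.5;0 0 0 0 0 0.08 0.5;0 0 0 0 0 1 0.5'; python3 -m jog '0 0 0 0 0 1.3 0.5;0 0 0 -1 0.1 1.3 0.2;0 0 0 -3 0.3 1.3 0;0 0 0 -4.1 0.43 1.3 0;0 0 0 -4.1 0.43 1.3 0'
python3 - <<'E'
from h import *
import pickle
p=P("wrist");s=env.state();im=grab_frame("wrist");save("w5",im);pickle.dump((p,s["ee_pos"],s["ee_rot"]),open("w5.p","wb"))
print(s["ee_pos"],s["ee_rot"],s["gripper_width"])
E
```

```text
time_s: 12.55
ee_pos: [604.4, 143.0, 99.7]
ee_rot: [-179.7, 0.1, 84.3]
force: [-0.0, -0.2, -0.1]
gripper_width: 45.6
time_s: 13.18
ee_pos: [501.8, 154.1, 134.1]
ee_rot: [-180.0, 0.0, 84.3]
force: [1.3, -0.0, 0.4]
gripper_width: 8.5
[501.78459367 154.13535048 134.1274442 ] [-1.79970369e+02  1.45981107e-02  8.43117335e+01] 8.534726278534755
```

View pics/w5.png

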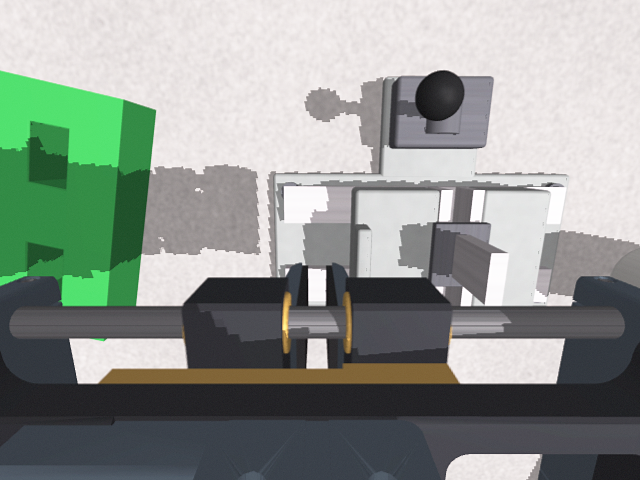

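```bash
python3 -m jog '0 0 0 0 0 -1.5 0;0 0 0 0 0 -2.88 0;0 0 0 0 0 -2.88 0;0 0 0 0.2 -0.02 -2.88 0;0 0 0 0.4 -0.04 -2.88 0'; python3 -m jog '0 0 0 0.08 -0.01 0 0;0 0 0 0.08 -0.01 0 0;0 0 0 0.08 -0.01 0 0'
```

```text
time_s: 13.85
ee_pos: [515.4, 153.4, 63.5]
ee_rot: [179.8, -0.1, 84.2]
force: [-0.0, 0.9, 0.4]
gripper_width: 0.4
time_s: 14.22
ee_pos: [515.3, 152.8, 62.2]
ee_rot: [180.0, -0.0, 84.3]
force: [0.1, -0.1, 0.9]
gripper_width: 0.3
```

```bash
python3 -m jog '0 0 0 0.04 -0.004 0 0;0 0 0 0.08 -0.01 0 0;0 0 0 0.08 -0.01 0 0'; python3 -m jog '0 0 0 0.04 0 0 0;0 0 0 0.04 0 0 0;0 0 0 0.04 0 0 0'
```

```text
time_s: 14.6
ee_pos: [517.5, 152.5, 62.0]
ee_rot: [180.0, -0.0, 84.2]
force: [-0.6, 0.9, -0.0]
gripper_width: 0.6
time_s: 14.98
ee_pos: [518.4, 152.6, 62.0]
ee_rot: [180.0, 0.0, 84.3]
force: [-0.2, -0.2, -0.4]
gripper_width: 0.3
```

```bash
python3 -m jog '0 0 0 0.04 0 0 0;0 0 0 0.08 -0.01 0 0;0 0 0 0.08 -0.01 0 0'; python3 -m jog '0 0 0 0.04 0 0 0;0 0 0 0.08 -0.01 0 0;0 0 0 0.08 -0.01 0 0'
```

```text
time_s: 15.35
ee_pos: [519.0, 152.5, 61.9]
ee_rot: [-179.8, 0.0, 84.2]
force: [-4.4, 2.0, 2.9]
gripper_width: 0.5
time_s: 15.72
ee_pos: [519.7, 152.4, 61.9]
ee_rot: [-179.7, 0.0, 84.2]
force: [-7.0, 3.3, 6.7]
gripper_width: 0.5
```

```bash
python3 -m jog '0 0 0 0.04 0 0 0;0 0 0 0.04 0 0 0'; python3 -m jog '0 0 0 0.04 0 0 0;0 0 0 0.04 0 0 0'
```

```text
time_s: 15.98
ee_pos: [520.5, 152.3, 61.9]
ee_rot: [-179.7, 0.0, 84.2]
force: [-8.2, 2.9, 6.0]
gripper_width: 0.3
time_s: 16.23
ee_pos: [521.5, 152.2, 61.9]
ee_rot: [-179.7, 0.0, 84.2]
force: [-8.9, 2.4, 5.6]
gripper_width: 0.2
```

```bash
python3 -m jog '0 0 0 0.04 0 0 0;0 0 0 0.04 0 0 0'; python3 -m jog '0 0 0 0.04 0 0 0;0 0 0 0.04 0 0 0'
```

```text
time_s: 16.48
ee_pos: [522.3, 152.1, 61.9]
ee_rot: [-179.7, 0.0, 84.2]
force: [-9.0, 1.9, 7.4]
gripper_width: 0.9
time_s: 16.73
ee_pos: [523.3, 152.0, 61.9]
ee_rot: [-179.6, 0.1, 84.2]
force: [-8.8, 1.6, 6.8]
gripper_width: 0.7
```

```bash
python3 -m jog '0 0 0 0.04 0 0 0;0 0 0 0.04 0 0 0'
```

```text
time_s: 16.98
ee_pos: [524.1, 152.0, 61.9]
ee_rot: [-179.6, 0.1, 84.2]
force: [-9.1, 1.4, 7.2]
gripper_width: 0.7
```

```bash
python3 -m jog '0 0 0 0.04 0 0 0;0 0 0 0.04 0 0 0'
```

```text
time_s: 17.23
ee_pos: [524.1, 152.0, 61.9]
ee_rot: [-179.5, 0.1, 84.2]
force: [-11.6, 1.4, 9.3]
gripper_width: 0.2
```

```bash
python3 -m jog '0 0 0 0.04 0 0 0;0 0 0 0.04 0 0 0'
```

```text
time_s: 17.48
ee_pos: [524.1, 152.0, 61.9]
ee_rot: [-179.4, 0.1, 84.2]
force: [-13.2, 1.7, 10.5]
gripper_width: 0.1
```

```bash
python3 -m jog '0 0 0 0.06 0 0 0;0 0 0 0.06 0 0 0;0 0 0 0.06 0 0 0'
python3 - <<'E'
from h import *
import pickle
p=P("wrist");s=env.state();im=grab_frame("wrist");save("w6",im);pickle.dump((p,s["ee_pos"],s["ee_rot"]),open("w6.p","wb"))
print(s["ee_pos"],s["force"])
for r in spotter.look_for("lock_tip","wrist")[:1]: print(r["conf"],r["box"])
E
```

```text
time_s: 17.85
ee_pos: [524.2, 152.0, 61.9]
ee_rot: [-179.2, 0.1, 84.2]
force: [-17.1, 1.8, 13.2]
gripper_width: 0.3
[524.15633454 151.97379014  61.91662813] [-17.12541981   1.77640013  13.16213186]
0.89 [408.9, 11.4, 75.3, 86.0]
```

View pics/w6.png

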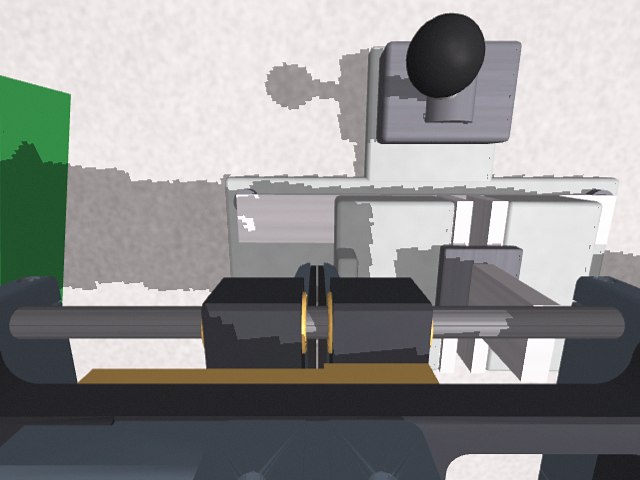

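The blade is snug (arm stopped with force rising; gap strip spans columns 472–490, about 10 mm). Next: back off, then go behind the ball.

```bash
python3 -m jog '0 0 0 -0.7 0.07 0 0;0 0 0 -0.7 0.07 0.6 0;0 0 0 -0.6 0.07 1.05 0;0 0 0 -0.4 2 1.05 0;0 0 0 -0.3 4.16 1.05 0';python3 -m jog '0 0 0 0 0 0 0;0 0 0 0.6 -0.06 0 0;0 0 0 1.2 -0.12 0 0;0 0 0 1.2 -0.12 0 0'
```

```text
time_s: 18.58
ee_pos: [525.8, 257.0, 89.9]
ee_rot: [179.8, -0.1, 84.1]
force: [0.8, -0.9, -0.6]
gripper_width: 0.7
time_s: 19.08
ee_pos: [555.3, 251.8, 88.3]
ee_rot: [179.9, -0.0, 84.1]
force: [-0.6, 0.1, 0.4]
gripper_width: 0.4
```

```bash
python3 -m jog '0 0 0 0.3 -0.01 0 0;0 0 0 0.6 -0.02 0 0';python3 -m jog '0 0 0 0.3 -0.02 0 0;0 0 0 0.6 -0.04 0 0'
```

```text
time_s: 19.32
ee_pos: [568.3, 252.2, 88.4]
ee_rot: [-180.0, 0.0, 84.2]
force: [-2.4, 0.6, 2.0]
gripper_width: 0.3
time_s: 19.58
ee_pos: [583.9, 251.6, 88.3]
ee_rot: [180.0, -0.0, 84.3]
force: [-2.1, 0.8, 1.4]
gripper_width: 0.5
```

```bash
python3 -m jog '0 0 0 0.3 -0.02 0 0;0 0 0 0.6 -0.04 0 0';python3 -m jog '0 0 0 0.2 -0.02 0 0;0 0 0 0.36 -0.04 0 0;0 0 0 0.36 -0.04 0 0'
```

```text
time_s: 19.82
ee_pos: [598.9, 250.4, 88.1]
ee_rot: [180.0, 0.0, 84.3]
force: [-1.0, -1.1, 0.5]
gripper_width: 0.1
time_s: 20.2
ee_pos: [607.8, 249.6, 88.2]
ee_rot: [180.0, -0.0, 84.2]
force: [0.3, -1.1, -0.1]
gripper_width: 0.5
```

```bash
python3 -m jog '0 0 0 0.08 0 0 0;0 0 0 0.16 0 0 0;0 0 0 0.16 0 0 0';python3 -m jog '0 0 0 0.08 0 0 0;0 0 0 0.12 0 0 0;0 0 0 0.12 0 0 0'
python3 - <<'E'
from h import *
im=grab_frame("wrist");save("w7",im)
for r in spotter.look_for("lock_tip","wrist")[:1]: print(r["conf"],r["box"])
E
```

```text
time_s: 20.58
ee_pos: [611.4, 249.6, 88.2]
ee_rot: [180.0, -0.0, 84.2]
force: [-0.9, 0.6, -0.5]
gripper_width: 0.2
time_s: 20.95
ee_pos: [614.5, 249.6, 88.2]
ee_rot: [180.0, -0.0, 84.2]
force: [-0.0, 0.4, -0.5]
gripper_width: 0.7
```

View pics/w7.png

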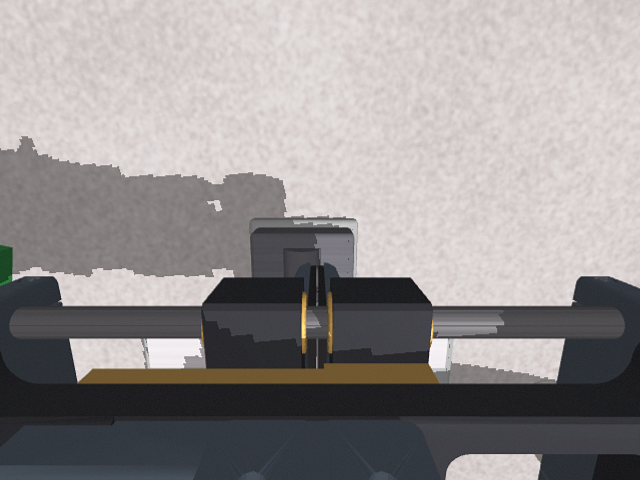

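```bash
python3 -m jog '0 0 0 0.08 0 0 0;0 0 0 0.12 0 0 0;0 0 0 0.12 0 0 0';python3 -m jog '0 0 0 0.08 0 0 0;0 0 0 0.12 0 0 0;0 0 0 0.12 0 0 0'
```

```text
time_s: 21.42
ee_pos: [615.9, 249.5, 88.1]
ee_rot: [-179.8, 0.0, 84.2]
force: [-4.9, 0.6, 1.3]
gripper_width: 0.3
time_s: 21.8
ee_pos: [616.1, 249.5, 88.1]
ee_rot: [-179.5, 0.1, 84.2]
force: [-11.2, 0.7, 4.4]
gripper_width: 0.6
```

Lever is at its stop (force rising). Retreat and hover over the gauge, opening the fingers.

```bash
python3 -m jog '0 0 0 -0.9 0.08 0 0;0 0 0 -0.9 0.08 1.5 0.3;0 0 0 -0.9 0 3.5 0.6;0 0 0 -0.7 -2 4 0.6;0 0 0 -0.55 -4.2 4 0.6';python3 -m jog '0 0 0 0 0 0 0.6;0 0 0 0 0 0 0.6'
python3 - <<'E'
from h import *
import pickle
p=P("wrist");s=env.state();im=grab_frame("wrist");save("w8",im);pickle.dump((p,s["ee_pos"],s["ee_rot"]),open("w8.p","wb"))
print(s["time_s"],s["ee_pos"],s["ee_rot"],s["gripper_width"])
cv2.imwrite("pics/w8b.png",im[60:360,120:520,::-1])
g=im[:,:,1].astype(int)
for r in(225,240,250):
    d=np.diff(g[r]);i=np.where(abs(d[280:360])>25)[0]+280;print(r,[(int(k),int(d[k])) for k in i])
E
```

```text
time_s: 22.42
ee_pos: [608.7, 144.2, 190.6]
ee_rot: [179.6, -0.1, 84.4]
force: [-0.5, -1.0, -0.6]
gripper_width: 37.6
time_s: 22.68
ee_pos: [607.2, 144.8, 188.5]
ee_rot: [179.9, -0.0, 84.2]
force: [0.4, 0.0, -0.1]
gripper_width: 54.4
22.675 [607.20466723 144.75947999 188.47570754] [ 1.79919692e+02 -4.91165580e-02  8.42122718e+01] 54.36620499122102
225 [(295, -47), (340, 42), (341, 50)]
240 [(295, -51), (311, 157), (312, 27), (325, -89), (326, -34), (340, 88)]
250 [(295, -42), (311, 153), (312, 29), (325, -87), (340, 93)]
```

View pics/w8b.png

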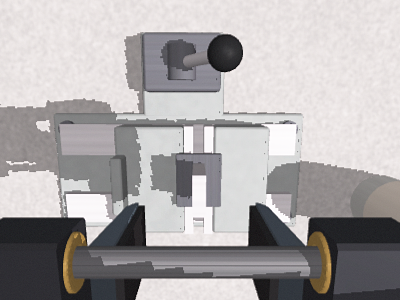

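The lever leans fully to +x (ball at crop 225,53), and the gauge still stands in the closed gap, about 1.5 mm +x of the tool plane. Regrasping.

```bash
python3 -m jog '0 0 0 0.06 -0.06 -2 0.5;0 0 0 0.06 -0.06 -4 0.5;0 0 0 0.06 -0.06 -4.36 0.5;0 0 0 0.06 -0.06 -4.36 0.2;0 0 0 0.06 -0.06 -4.36 0' 40; python3 -m jog '0 0 0 0 0 0 0;0 0 0 0 0 0 0;0 0 0 0 0 0 0;0 0 0 0 0 0 0;0 0 0 0 0 0 0'
```

```text
time_s: 23.35
ee_pos: [609.8, 143.9, 81.5]
ee_rot: [179.8, -0.1, 84.3]
force: [0.5, 0.5, 0.4]
gripper_width: 28.9
time_s: 23.98
ee_pos: [608.7, 143.2, 80.5]
ee_rot: [179.9, -0.0, 84.2]
force: [-1.1, 0.4, 5.8]
gripper_width: 10.0
```

```bash
python3 -m jog '0 0 0 0 0 0.3 0;0 0 0 0 0 0.6 0;0 0 0 0 0 1 0;0 0 0 0 0 1.5 0;0 0 0 0 0 1.5 0'; python3 -m jog '0 0 0 0 0 1.5 0;0 0 0 0 0 3.0 0;0 0 0 0 0 3.0 0'
python3 - <<'E'
from h import *
p=P("wrist");s=env.state();im=grab_frame("wrist");save("w9",im)
print(s["time_s"],s["ee_pos"],s["ee_rot"],s["gripper_width"],s["force"])
cv2.imwrite("pics/w9b.png",cv2.resize(im[60:360,170:470,::-1],(600,600)))
E
```

```text
time_s: 24.6
ee_pos: [607.9, 143.3, 118.3]
ee_rot: [180.0, -0.0, 84.2]
force: [-0.7, -0.2, -2.6]
gripper_width: 9.6
time_s: 24.98
ee_pos: [609.1, 143.5, 194.8]
ee_rot: [179.7, -0.1, 84.3]
force: [0.8, 0.3, -2.3]
gripper_width: 10.0
24.975 [609.12158152 143.52577731 194.75663634] [ 1.79706952e+02 -1.12744806e-01  8.42574756e+01] 9.969841013981801 [ 0.75066594  0.30425544 -2.28085945]
```

View pics/w9b.png

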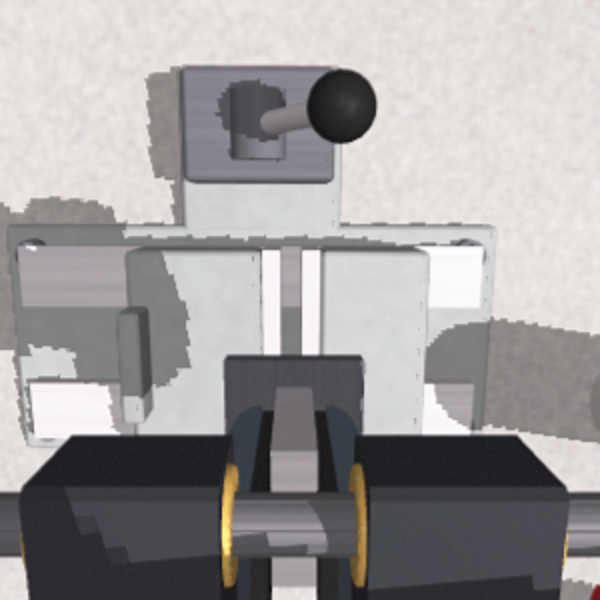

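The gap is unchanged (about 10 mm), lever over, gauge held square. Returning to the recorded slot pose (608.9, −211.7, yaw 78.3).

```bash
python3 -m jog '0 0 -0.3 0 -2.4 0 0;0 0 -0.6 0 -4.8 0 0;0 0 -0.9 0 -7.2 0 0;0 0 -1.2 0 -9.6 0 0;0 0 -1.2 0 -12 0 0';python3 -m jog '0 0 0 0.02 -1.6 0 0;0 0 0 0.02 -2.2 0 0;0 0 0 0.02 -2.2 0 0;0 0 0 0.02 -2.2 0 0'
```

```text
time_s: 25.65
ee_pos: [606.3, -158.2, 189.1]
ee_rot: [-179.7, -0.0, 78.2]
force: [0.9, 0.5, -2.4]
gripper_width: 10.0
time_s: 26.15
ee_pos: [608.3, -210.2, 191.0]
ee_rot: [-179.9, -0.1, 78.3]
force: [-0.5, 0.8, -2.3]
gripper_width: 9.3
```

```bash
python3 -m jog '0 0 0 0.02 -0.05 -1.6 0;0 0 0 0.02 -0.05 -2.8 0;0 0 0 0.02 -0.05 -3.16 0;0 0 0 0.02 -0.05 -3.16 0';python3 -m jog '0 0 0 0 0 -0.3 0;0 0 0 0 0 -0.6 0;0 0 0 0 0 -0.6 0'
```

```text
time_s: 26.65
ee_pos: [609.4, -212.2, 112.9]
ee_rot: [-180.0, -0.0, 78.3]
force: [0.1, 0.1, -2.6]
gripper_width: 9.8
time_s: 27.02
ee_pos: [608.7, -213.1, 97.3]
ee_rot: [-179.9, -0.0, 78.2]
force: [0.1, 0.6, -2.5]
gripper_width: 9.6
```

```bash
python3 -m jog '0 0 0 0 0 -0.4 0;0 0 0 0 0 -0.76 0;0 0 0 0 0 -0.8 0;0 0 0 0 0 -0.8 0';python3 -m jog '0 0 0 0 0 -0.05 0;0 0 0 0 0 -0.05 0'
```

```text
time_s: 27.52
ee_pos: [609.1, -213.2, 77.5]
ee_rot: [-180.0, -0.0, 78.2]
force: [-0.2, -0.6, -2.2]
gripper_width: 9.9
time_s: 27.78
ee_pos: [609.2, -213.2, 76.6]
ee_rot: [180.0, 0.0, 78.2]
force: [-0.5, -0.2, -2.8]
gripper_width: 9.7
```

```bash
python3 -m jog '0 0 0 0 0 -0.05 0;0 0 0 0 0 -0.05 0';python3 -m jog '0 0 0 0 0 -0.05 0;0 0 0 0 0 -0.05 0'
```

```text
time_s: 28.02
ee_pos: [609.3, -213.3, 75.5]
ee_rot: [180.0, 0.0, 78.2]
force: [0.1, -1.0, -1.5]
gripper_width: 9.9
time_s: 28.28
ee_pos: [609.3, -213.3, 75.5]
ee_rot: [179.9, 0.0, 78.3]
force: [-1.1, 0.1, 5.7]
gripper_width: 9.9
```

Seated (z force positive at the expected height). Release and rise.

```bash
python3 -m jog '0 0 0 0 0 0.04 0.6;0 0 0 0 0 0.04 0.6;0 0 0 0 0 0.04 0.6;0 0 0 0 0 0.04 0.6;0 0 0 0 0 1.5 0.6';python3 -m jog '0 0 0 0 0 2 0.8;0 0 0 0 0 4.2 0.8;0 0 0 0 0 4.2 0.8;0 0 0 0 0 4.2 0.8;0 0 0 0 0 4.2 0.8'
python3 - <<'E'
from h import *
s=env.state();im=grab_frame("wrist");t=grab_frame("top")
print(s["time_s"],s["ee_pos"],s["force"],s["gripper_width"])
a=cv2.resize(im[130:330,220:420,::-1],(400,400));b=cv2.resize(t[150:280,140:270,::-1],(400,400),interpolation=3)
cv2.imwrite("pics/fin.png",np.hstack([a,b]))
E
```

```text
time_s: 28.9
ee_pos: [607.0, -212.4, 108.7]
ee_rot: [-179.6, -0.1, 78.3]
force: [0.5, -0.7, 0.1]
gripper_width: 53.9
time_s: 29.52
ee_pos: [608.2, -212.9, 214.4]
ee_rot: [-179.8, -0.0, 78.2]
force: [0.2, -0.1, 0.4]
gripper_width: 72.7
29.525 [ 608.19144307 -212.85340966  214.42417171] [ 0.21901967 -0.06801112  0.40186205] 72.70090377866431
```

View pics/fin.png

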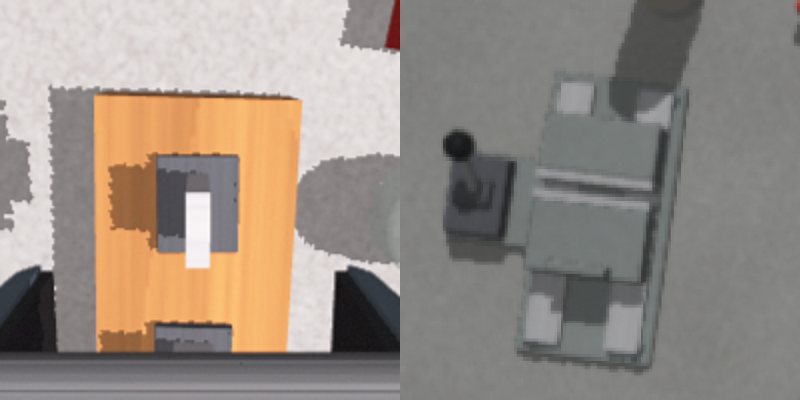

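The gauge hangs upright in its slot (collar flat on the rack, bar at 197,230), the lever is over and the vice is closed to a narrow gap. Handing in.

```bash
python3 -c "
from h import *
env.job_done();print(env.state()['time_s'])"
```

```text
the job is handed in; nothing more can be done
the job is handed in; nothing more can be done
```

The job is done and handed in at about 29.5 s of the 72 s allowed. I set the vice with the thin gauge, locked it, and hung the gauge back in the slot it came from.

- **Gauge in the vice:** I lowered it into a gap of about 14 mm until the collar touched down. The upward force rose to about 10 N and the arm stopped at the expected height.
- **Closing the jaw:** I pushed the lug until the arm stopped moving and the force rose, with the blade snug. The images put the opening at roughly 10 mm.
- **Locking lever:** I pushed it until it reached its stop. The images afterwards show it leaning fully to the locked side.
- **Return:** The gap looked unchanged after I drew the gauge out. The collar touched the rack at the expected height, and the last image shows the gauge upright in its slot.
- **At hand-in:** The gripper was clear of everything. The thick gauge looked undisturbed in what the last picture shows of it. I did not measure it or the can, jar and screwdriver again, but the arm kept clear of them.

Two things did not go to plan:

- **First grasp:** The first attempt on the gauge closed too late and came up empty. The gauge did not move, and the second attempt held.
- **Ball position:** My first measurement of the lever's ball was about 8 mm from where the drawing puts it. This had no effect, since I pushed the lever until it stopped.

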